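Tip the full carton onto the labelling stand

TASK

Of the two tall look-alike cartons one is full and one is empty: nudge them gently to feel which is the full one, and leave the empty one standing, no more than a few centimetres from where it was. Keeping the full one upright, slide it until its foot is squarely against the low labelling stand's near edge, then push its top to ease it over slowly, so that it tips over that edge and lies on its back on the stand, label up. Finally slide it along the stand until its head is flush against the rail at the far end; press gently throughout, so as not to dent the cardboard, and do not disturb the bottles and the jar.

Things in the scene. Friction and masses are not known exactly. Their poses are not given: they have to be found in the camera images.
- carton_1_center (a point): Centre of carton 1, one of two look-alike sealed brown cartons: 95 mm thick (its x), 110 mm wide (its y), 230 mm tall (its z), too thick to grip. Starts upright on the bench in front of the stand's near edge, its back (+x) 30 to 80 mm short of it, up to 0.12 rad from square. White paper label on its front (-x). x runs front to back, z foot to head.
- carton_1: Carton 1, origin at the centre of its underside (foot). One carton is full (0.52 to 0.94 kg, evenly spread), the other empty (0.1 to 0.16 kg). Neither number, looks nor place tells which: push and feel; at the same bench friction the full one takes about three times the push or more.
- carton_2_center (a point): Centre of carton 2, one of two look-alike sealed brown cartons: 95 mm thick (its x), 110 mm wide (its y), 230 mm tall (its z), too thick to grip. Starts upright on the bench in front of the stand's near edge, its back (+x) 30 to 80 mm short of it, up to 0.12 rad from square. White paper label on its front (-x). x runs front to back, z foot to head.
- carton_2: Carton 2, origin at the centre of its underside (foot). A gripper's body is wider than its fingertips: pointing straight down at a standing carton's foot it touches high up and tips it early; leaned (about 35 degrees) so that the fingertips lead, it pushes low.
- stand_edge (a point): Middle of the top of the near edge of the labelling stand, a fixed aluminium deck 280 mm long (its x), 300 mm wide (its y), 20 mm high. x runs level from the near edge to the rail, z up. This edge is a vertical 20 mm step that blocks a carton's foot; once tipped, the carton lies with 15 to 60 mm of its foot end sticking out over it.
- stand_rail (a point): Middle of the top of the near face of the stand's rail, an upright steel strip across the far end of the deck, 60 mm high above the bench; this face lies 270 mm beyond the near edge. Same axes as the near edge.
- oil_bottle: Green glass bottle, 48 mm across, 190 mm tall, standing beside the stand; bystander. Origin at the centre of its underside.
- dark_bottle: Amber glass bottle, 52 mm across, 210 mm tall, beside the stand; bystander. Origin at the centre of its underside.
- jar: White plastic jar, 70 mm across, 90 mm tall, beside the stand; bystander. Origin at the centre of its underside.

How it is judged (in metres and radians):
On the way, in this order (a step that is already met when the one before it is completed fails the run):
1. the full carton stands upright, its foot within 5 mm of the stand's near edge and square to it (angle between carton_2_center's own z axis and vertical below 0.05 rad and x of carton_2 in the frame of stand_edge between -0.0525 and -0.04 m and angle between the x axis of carton_2 and the x axis of stand_edge, either way round below 0.06 rad and y of carton_2_center in the frame of stand_edge between -0.095 and 0.095 m), for 0.2 s.
2. the full carton leans over the edge (0.1 to 0.6 rad, for 0.3 s) with its foot still down in front of the edge: eased over, not knocked (angle between carton_2_center's own z axis and vertical between 0.1 and 0.6 rad and x of carton_2 in the frame of stand_edge between -0.1 and -0.02 m and height (world z) of carton_2 below 0.05 m), for 0.3 s.
3. the full carton lies still on its back on the stand, label up (angle between carton_2_center's own x axis and vertical above 3.05 rad and linear speed of carton_2 below 0.02 m/s and angular speed of carton_2 below 0.1 rad/s and y of carton_2_center in the frame of stand_edge between -0.095 and 0.095 m), for 0.2 s.
At the end, for the whole second after the job is handed in: The full carton lies at rest flat on its back on the stand, label up, its head within 5 mm of the rail and square to it within 0.06 rad, wholly on the stand's width (centre within 95 mm of the centre line); the empty carton still stands upright within 60 mm of where it was (all of step 3 and x of carton_2_center in the frame of stand_rail between -0.12 and -0.11 m and angle between the z axis of carton_2 and the x axis of stand_edge, either way round below 0.06 rad and height (world z) of carton_2_center between 0.062 and 0.073 m and angle between carton_1's own z axis and vertical below 0.1 rad); the robot touches nothing.
It fails at once if the arm or fingers press a carton with more than 40 N (contact force between any of the arm, the fingers and carton_2 above 40 N or contact force between any of the arm, the fingers and carton_1 above 40 N).
It fails at once if the empty carton is tipped or shifted by more than 60 mm (distance of carton_1 from where it was at the start of the episode above 0.06 m or angle between carton_1's own z axis and vertical above 0.5 rad).
It fails at once if a bottle or the jar is shifted by more than 20 mm or tipped (distance of any of oil_bottle, dark_bottle, jar from where it was at the start of the episode above 0.02 m or angle between any of oil_bottle, dark_bottle, jar's own z axis and vertical above 0.3 rad).
It also fails if it takes over 72 s, if anything falls off the work surface, if the arm or the gripper's body presses on something with over 40 N, if the wrist force passes 120 N, or if a joint passes its speed limit or range.

ROBOT

A 7-joint arm with a two-finger parallel gripper is mounted at the origin on the work surface. World frame = base frame: x ahead of the robot, y to its left, z up, the work surface at z = 0. Lengths are in mm, angles in rad, forces in N, time in s.
With the tool pointing down it reaches from about 400 to 875 mm from the base axis. Payload 4.4 kg.
Tool frame: the origin (TCP) lies at the very end of the fingers, on their centre line; the grasp point (between the pads) lies 19 mm behind it; z points along the fingers, x is the direction in which the jaws open and shut, and the axes are right-handed (so a half turn about z gives the same grasp; the last joint's range is limited). The gripper opens to 85 mm and grips with 20 to 120 N. Pads are 22 mm wide; open, the fingers measure 114 mm over their backs; the gripper's body (76 mm by 85 mm) begins 54 mm behind the grasp point. The pads swing forward as they close: fully open they stand 13 mm farther back than shut.
Start: joints at [-1.413, 0.628, 0.038, 1.517, -0.027, 0.996, -0.02], TCP at [144.233, 633.81, 231.313] pointing down, gripper open.
Joint ranges: [-3.06, 3.06], [-0.37, 2.12], [-1.25, 1.32], [0.18, 2.47], [-1.1, 4.24], [0.23, 1.98], [-2.94, 2.94]. Speed limits (rad/s): [2.57, 2.57, 3.14, 3.14, 3.14, 3.14, 3.14].

INTERFACE

Orientations are given as [roll, pitch, yaw] about the fixed x, y, z axes, in that order (R = Rz(yaw) Ry(pitch) Rx(roll)).
In Python, from cell import ctrl gives the robot as it stands.
- The arm moves only by the shell command python3 -m creep 'ROWS'. ROWS is text: rows parted by semicolons, each of 7 numbers parted by spaces: the shift along the tool's x, y, z in units of 40 mm (1.0 is 40 mm), then the turn, a rotation vector about the tool's x, y, z in degrees, then the closure, from 0 (fully open) to 1 (shut). In form: x y z rx ry rz grip; .... A call has 1 to 10 rows; each row is the pose to reach, as a shift and turn from the pose commanded when the call began, along the tool's axes at that moment; what a row does not reach only later rows make up. A row lasts 1/12 s, in which the tool goes at most 41.7 mm and 7.16 degrees, less where a joint would pass 70% of its speed; a pose out of reach is approached as far as the arm can. A call with a gripper value outside its range is refused whole. The fingers move at their own pace and stop on an object; the grip force is fixed at half the most. Time passes only in rows, so rows that repeat a pose let the fingers close. It gives the time, the measured TCP pose, the force and the opening at its end, in the units of the state.
- ctrl.read_state(): the state, without advancing time (a new reading comes with each control period).
- ctrl.get_image(name): name is "side" or "top"; returns a dict with "img" (400x640x3 uint8, red, green, blue), "vfov" (degrees; the focal length in pixels is half the picture's height over the tangent of half this angle, whatever the lens; pixels are square), "cx", "cy" (the principal point, pixels), "T" (4x4, takes a point from camera to world coordinates). Camera axes: x right, y up, looking along -z (the intrinsics and any distortion apply to the point x, -y, -z); pixel columns grow to the right and rows downward; lengths in mm; the calibration is good to about 2 mm. A picture is of the moment at which its call begins. There is no depth.
- ctrl.finish_job(): hands the job in, once; it reports no verdict.
Trained networks look in the newest picture that a camera, given by its name, has taken for a name from the list of things; names that differ only in an ending like _2 or _b are one class to them, and where a whole thing is asked for, a point or a joint stands for the part that bears it (a point fixed in the world has none). Each returns a list of dicts, best first, with "score" (0 to 1); they miss things now and then, are a little off and sometimes report something else, mostly with a low value. They report only what shows in the picture. A call takes as long as a camera call.
- ctrl.boxes_of(camera, thing): "rect" ([left, top, right, bottom] in pixels, round what is visible of it).
- ctrl.cut_out(camera, thing): "pixels" (400x640 bool, what is visible of it) and "rect" ([left, top, right, bottom] in pixels, round what is visible of it).
The state is a dict: "clock": time; "qpos": joint angles; "qd": joint speeds; "tau": joint torques, N m; "eef_pos": TCP position; "tool_rot": TCP orientation; "force": force on the tool from outside, world axes, zero at the start; "torque": the same for the moment, N m; "width": finger opening in mm.
Only numpy, scipy, OpenCV 4.12 (cv2) and the standard library are available. Lean on these libraries where they do the work, as an engineer would, in place of code of your own. Each camera call takes 0.05 s, during which the arm holds its last target.

## Working session

There is one attempt and no reset: what is moved stays moved. The work goes in short steps, Python scripts to look and compute and a shell command to move; the robot and the scene stay as the last step left them, time stands still between calls to the robot, and variables do not carry over. Pictures are saved under pics/ and viewed, and the job is handed in when it is done.

```bash
ls; mkdir -p pics; python3 - <<'E'
from cell import ctrl
import cv2
s=ctrl.read_state();print({k:s[k] for k in s})
for n in("side","top"):
    d=ctrl.get_image(n);cv2.imwrite(f"pics/{n}0.png",d["img"][:,:,::-1]);print(n,d["vfov"],d["cx"],d["cy"],d["T"],[k for k in d])
    for t in("carton_1","stand_edge","jar","oil_bottle","dark_bottle"):
        try:
            for r in ctrl.cut_out(n,t)[:3]:print(t,r["score"],r["rect"])
        except Exception as e:print(t,e)
E
```

```text
pics
{'clock': 0.0, 'qpos': array([-1.41280232,  0.62936499,  0.03843229,  1.51837052, -0.02700274,
        0.99628146, -0.02003944]), 'qd': array([ 0.00031626, -0.00073693,  0.0006558 ,  0.00177286,  0.00026276,
       -0.00179384, -0.00022629]), 'tau': array([ 1.63923680e-03, -5.63399720e+01,  1.22641459e+00, -1.93438160e+01,
        1.08775223e-02,  1.04241085e-02, -1.97064389e-05]), 'eef_pos': array([144.08219975, 633.19095482, 230.37587402]), 'tool_rot': array([3.14157441e+00, 1.90652908e-03, 1.34696914e+00]), 'force': array([-0.67401501,  0.54701508, -0.27624415]), 'torque': array([ 0.01396134, -0.01336813,  0.04299675]), 'width': 85.29167134996028}
side 57.32617620306042 320.8740997958649 192.90308149459082 [[-9.19848393e-01  3.52824601e-01 -1.71446010e-01  4.72171235e+02]
 [-3.92159091e-01 -8.37680844e-01  3.80134253e-01  3.11711687e+02]
 [-9.49632249e-03  4.16899993e-01  9.08902754e-01  7.22817598e+02]
 [ 0.00000000e+00  0.00000000e+00  0.00000000e+00  1.00000000e+00]] ['img', 'vfov', 'cx', 'cy', 'T']
carton_1 0.81 [375.7, 84.3, 473.2, 201.1]
carton_1 0.8 [311.0, 50.3, 396.3
[... 277 characters left out ...]
6.50669547407945 316.5138847566108 204.3937752095548 [[-4.56331169e-03  9.97742015e-01 -6.70078227e-02  5.44052322e+02]
 [-9.99250088e-01 -1.97315260e-03  3.86699979e-02  6.10061584e+01]
 [ 3.84504649e-02  6.71340359e-02  9.97002800e-01  7.55765365e+02]
 [ 0.00000000e+00  0.00000000e+00  0.00000000e+00  1.00000000e+00]] ['img', 'vfov', 'cx', 'cy', 'T']
carton_1 0.85 [365.0, 151.0, 461.5, 232.6]
carton_1 0.84 [355.1, 245.2, 455.4, 335.1]
carton_1 0.6 [309.7, 105.9, 347.3, 152.3]
stand_edge 0.72 [186.2, 147.2, 344.3, 312.5]
jar 0.67 [309.2, 106.8, 347.3, 151.8]
oil_bottle 0.66 [192.3, 90.4, 230.6, 138.5]
dark_bottle 0.73 [262.7, 90.7, 293.5, 145.6]
dark_bottle 0.34 [359.1, 245.5, 456.2, 334.5]
```

View pics/side0.png

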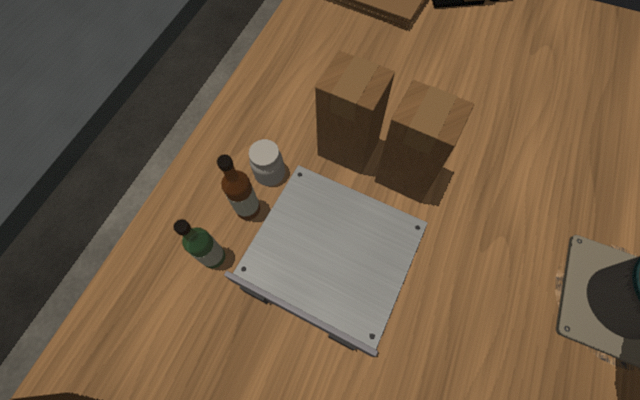

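View pics/top0.png

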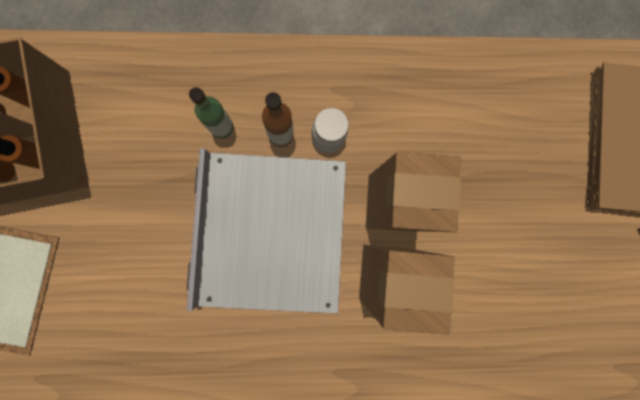

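The top view shows both cartons at the right: (428,192) and (420,290). The stand deck is at centre, with its near edge along column 342 and its rail at 197. The bottles and jar are on the far (+x) side. Next I'll fit poses from silhouettes in both cameras.

```bash
cat > h.py <<'E'
from cell import ctrl
import cv2, numpy as np
from scipy.optimize import minimize
from scipy.spatial.transform import Rotation as R
def cam(n):
    d=ctrl.get_image(n); d["T"]=np.array(d["T"]); return d
def proj(d,P):
    P=np.atleast_2d(P); T=d["T"]; q=(P-T[:3,3])@T[:3,:3]
    f=200/np.tan(np.radians(d["vfov"])/2)
    return np.c_[d["cx"]+f*q[:,0]/-q[:,2], d["cy"]-f*q[:,1]/-q[:,2]]
def back(d,uv,z):
    uv=np.atleast_2d(uv).astype(float); f=200/np.tan(np.radians(d["vfov"])/2)
    r=np.c_[(uv[:,0]-d["cx"])/f,-(uv[:,1]-d["cy"])/f,-np.ones(len(uv))]@d["T"][:3,:3].T
    o=d["T"][:3,3]; return o+r*((z-o[2])/r[:,2])[:,None]
def boxpts(sx,sy,z0,z1):
    return np.array([[a*sx/2,b*sy/2,c] for a in(-1,1) for b in(-1,1) for c in(z0,z1)])
def hull(d,P):
    m=np.zeros((1600,2560),np.uint8); p=(proj(d,P)*4+1.5)
    cv2.fillConvexPoly(m,cv2.convexHull(np.round(p).astype(np.int32)),1); 
    return cv2.resize(m.astype(np.float32),(640,400),interpolation=cv2.INTER_AREA)
def fit(masks,B,x0):
    """masks: list of (cam,mask); B body pts; x0 [x,y,yaw]"""
    def P(x): return B@R.from_euler('z',x[2]).as_matrix().T+[x[0],x[1],0]
    def c(s):
        x=[s[0],s[1],s[2]/100]; e=0
        for d,m in masks:
            h=hull(d,P(x)); e+=1-np.minimum(h,m).sum()/np.maximum(h,m).sum()
        return e
    s0=np.array([x0[0],x0[1],x0[2]*100.])
    r=minimize(c,s0,method='Nelder-Mead',options=dict(initial_simplex=[s0,s0+[15,0,0],s0+[0,15,0],s0+[0,0,8]],xatol=.05,fatol=1e-5))
    return np.array([r.x[0],r.x[1],r.x[2]/100]),r.fun
def st():
    s=ctrl.read_state();print("t %.2f"%s["clock"],"pos",np.round(s["eef_pos"],1),"rpy",np.round(s["tool_rot"],3),"F",np.round(s["force"],2),"w",round(s["width"],1))
    return s
E
python3 - <<'E'
from h import *
t=cam("top");s=cam("side")
print(back(t,[(345,160),(338,312)],20)); print(back(t,[(205,151),(190,308)],60))
print(back(s,[(300,168),(426,226)],20)); 
ms={n:ctrl.cut_out(n,"carton_1")[:2] for n in("top","side")}
B=boxpts(95,110,0,230)
T=sorted(ms["top"],key=lambda r:r["rect"][1]); S=sorted(ms["side"],key=lambda r:r["rect"][0])
g=back(t,[(428,192),(420,290)],230);print(g)
for i in range(2):
    for M in([(t,T[i]["pixels"])],[(s,S[i]["pixels"])],[(t,T[i]["pixels"]),(s,S[i]["pixels"])]):
        print(i,fit(M,B,[g[i][0],g[i][1],1.5]))
print(back(t,[(395,152),(461,156),(458,232),(392,227)],230));print(back(t,[(388,250),(455,255),(450,333),(383,330)],230))
for n,c,z in(("jar",0,90),("oil_bottle",0,190),("dark_bottle",0,210)):
    r=ctrl.cut_out("top",n)[0]["rect"];print(n,r)
print(back(t,[(331,124)],90),back(t,[(198,95)],190),back(t,[(273,101)],210))
E
```

```text
[[682.59735882 -25.09432365  20.        ]
 [383.18856639  -8.48558599  20.        ]]
[[691.38300921 242.4241116   60.        ]
 [402.56804768 264.9575902   60.        ]]
[[670.19541103 -19.55904224  20.        ]
 [379.79828659   2.9715941   20.        ]]
[[ 596.91894368 -119.76818847  230.        ]
 [ 458.1019347  -104.88271119  230.        ]]
0 (array([ 597.5542304 , -117.95985238,    1.49291543]), np.float64(0.021972060203552246))
0 (array([ 596.70824109, -118.57601145,    1.51630755]), np.float64(0.021293938159942627))
0 (array([ 597.07576581, -118.18048402,    1.50661131]), np.float64(0.04653054475784302))Traceback (most recent call last):
  File "<stdin>", line 10, in <module>
IndexError: list index out of range
```

```bash
python3 - <<'E'
from h import *
t=cam("top");s=cam("side")
B=boxpts(95,110,0,230)
def get(n,near):
    for k in range(4):
        for r in ctrl.cut_out(n,"carton_2"):
            c=np.array(r["rect"]); 
            if np.hypot(*( (c[:2]+c[2:])/2-near))<25: return r["pixels"]
        cam(n)
a=get("top",(408,290));b=get("side",(425,143));print(a is None,b is None)
for M in([(t,a)],[(s,b)],[(t,a),(s,b)]): print(fit([m for m in M],B,[458,-105,1.5]))
# stand: fit deck quad edges
for n,d in(("top",t),("side",s)):
    for r in ctrl.cut_out(n,"stand_edge")[:2]:
        print(n,r["score"],r["rect"]); m=r["pixels"]
        if r["score"]<.7: continue
        pts=np.vstack([boxpts(280,300,0,20),[[x,y,z] for x in(130,140) for y in(-150,150) for z in(20,60)]])
        print(fit([(d,m)],pts,[530,120,1.5]))
E
python3 - <<'E'
import cv2
for n,r in(("top",(100,360,180,480)),("side",(30,370,160,450))):
    i=cv2.imread(f"pics/{n}0.png")[r[0]:r[1],r[2]:r[3]]
    cv2.imwrite(f"pics/{n}0z.png",cv2.resize(i,None,fx=1.75 if n=="side" else 2.3,fy=1.75 if n=="side" else 2.3,interpolation=cv2.INTER_CUBIC))
E
```

```text
False False
(array([ 455.68283239, -103.51767344,    1.46385197]), np.float64(0.031062424182891846))
(array([ 454.3899949 , -104.73412227,    1.47808066]), np.float64(0.030245602130889893))
(array([ 454.48407728, -103.85149069,    1.47088668]), np.float64(0.0647585391998291))
top 0.73 [185.3, 147.7, 347.7, 313.4]
(array([538.870108  , 123.07784288,   1.51233783]), np.float64(0.03856915235519409))
side 0.66 [224.0, 165.8, 425.9, 357.9]
```

View pics/top0z.png

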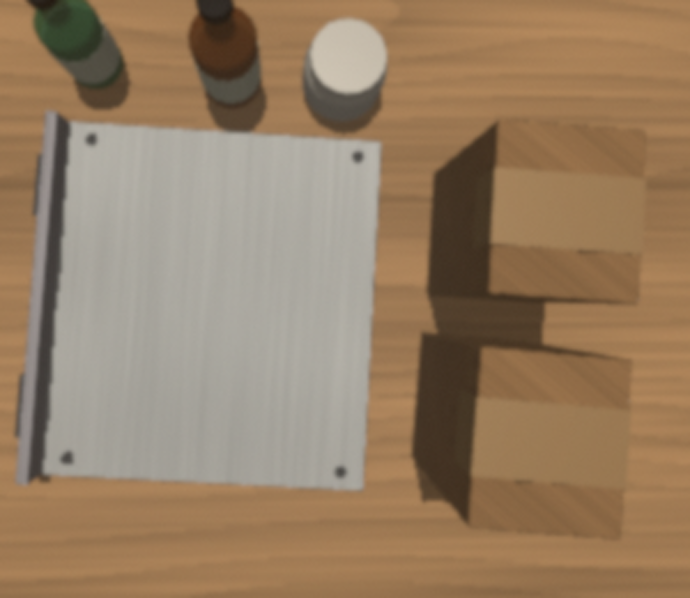

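View pics/side0z.png

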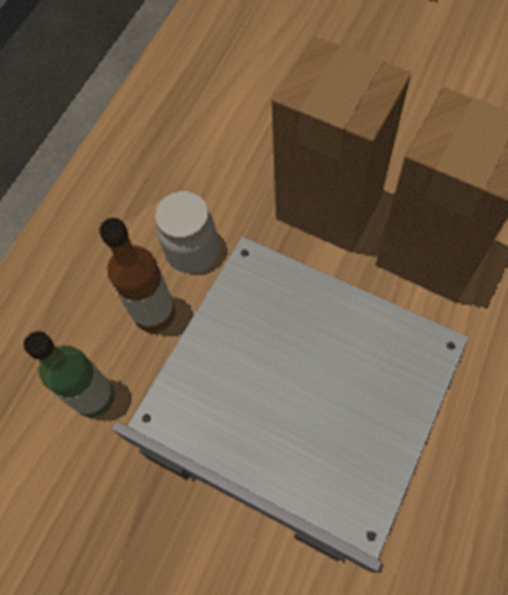

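```bash
python3 - <<'E'
from h import *
for n in("top","side"):
    d=cam(n); i=cv2.resize(d["img"][:,:,::-1],None,fx=3,fy=3,interpolation=cv2.INTER_CUBIC)
    def poly(P,c): cv2.polylines(i,[np.round(proj(d,P)*3+1).astype(int)],True,c,1)
    def T(x,P): return np.array(P)@R.from_euler('z',x[2]).as_matrix().T+[x[0],x[1],0]
    sx=(538.9,123.1,1.5123)
    poly(T(sx,[[-140,-150,20],[140,-150,20],[140,150,20],[-140,150,20]]),(0,0,255))
    poly(T(sx,[[-140,-150,0],[140,-150,0],[140,150,0],[-140,150,0]]),(0,255,0))
    poly(T(sx,[[130,-150,60],[140,-150,60],[140,150,60],[130,150,60]]),(255,0,0))
    for c in((597.1,-118.2,1.5066),(454.5,-103.9,1.471)):
        for z in(0,230): poly(T(c,[[-47.5,-55,z],[47.5,-55,z],[47.5,55,z],[-47.5,55,z]]),(0,255,255))
    c=i[300:960,540:1340] if n=="top" else i[450:1110,600:1400]
    if n=="side": cv2.imwrite("pics/ov_side2.png",i[100:700,750:1500])
    cv2.imwrite(f"pics/ov_{n}.png",c[:600])
E
```

```text
(no output)
```

View pics/ov_top.png

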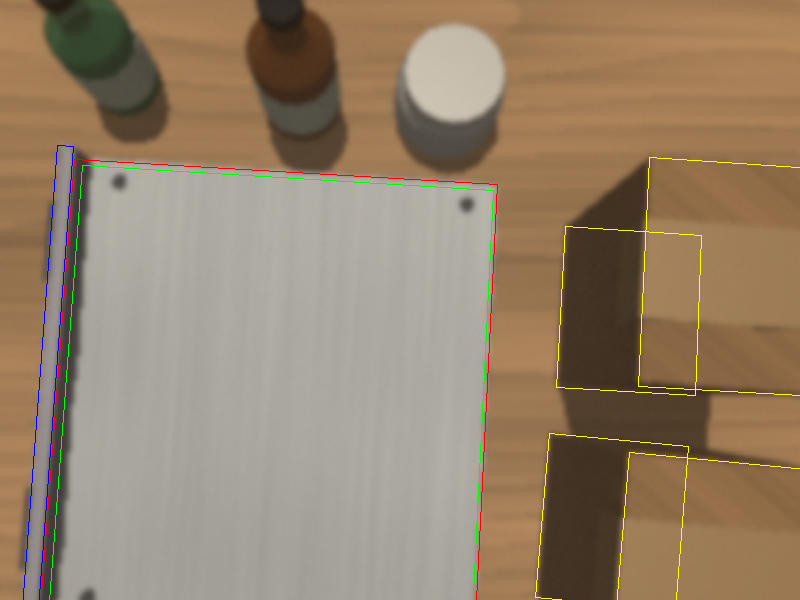

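View pics/ov_side.png

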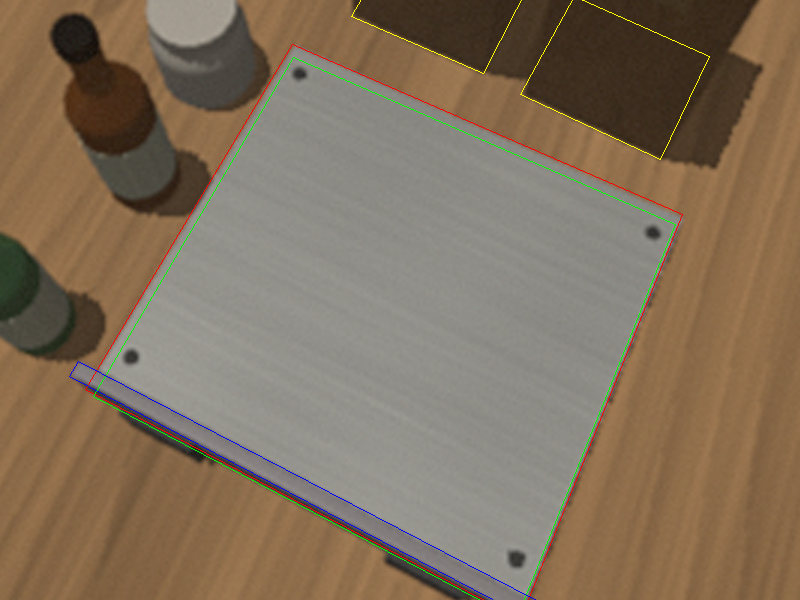

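View pics/ov_side2.png

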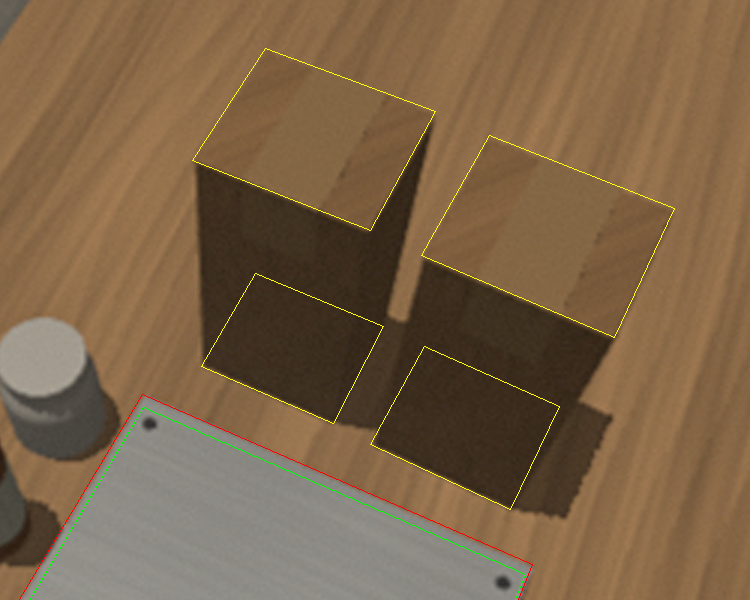

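```bash
cat >> h.py <<'E'
U=np.array([.0585,.9983,0]);V=np.array([-.9983,.0585,0]);E0=np.array([530.7,-16.7,0])
def SF(p): # stand frame (x,y) -> world
    return E0[:2]+p[0]*U[:2]+p[1]*V[:2]
def toS(p): p=np.array(p[:2])-E0[:2]; return np.array([p@U[:2],p@V[:2]])
def tool(lean,yawoff=0.): # deg lean of tip towards +u ; tool x=-v
    X=-V;Z0=np.array([0,0,-1.]);Y=np.cross(Z0,X)
    return R.from_euler('z',yawoff)*R.from_matrix(np.c_[X,Y,Z0])*R.from_euler('x',lean,degrees=True)
def goto(p,Rt):
    s=ctrl.read_state(); R0=R.from_euler('xyz',s["tool_rot"])
    d=R0.inv().apply(np.array(p)-s["eef_pos"]); w=(R0.inv()*Rt).as_rotvec(degrees=True)
    print("shift",np.round(d/40,3),"rot",np.round(w,2),"rows>=",max(np.linalg.norm(d)/41.7,np.linalg.norm(w)/7.16))
E
python3 - <<'E'
from h import *
goto([420,380,380],R.from_euler('xyz',[np.pi,0,.7]))
E
```

```text
shift [-4.657  8.13  -3.718] rot [-0.    0.   37.07] rows>= 9.668886439527274
```

```bash
python3 -m creep '-1.5 2.5 -3.7 0 0 12 1; -4.6 8.1 -3.7 0 0 37 1; -4.6 8.1 -3.7 0 0 37 1; -4.6 8.1 -3.7 0 0 37 1; -4.6 8.1 -3.7 0 0 37 1; -4.6 8.1 -3.7 0 0 37 1; -4.6 8.1 -3.7 0 0 37 1; -4.6 8.1 -3.7 0 0 37 1; -4.6 8.1 -3.7 0 0 37 1; -4.6 8.1 -3.7 0 0 37 1'; python3 - <<'E'
from h import *
print(st()["qpos"])
goto([500,60,370],tool(10))
E
```

```text
clock: 2.03
eef_pos: [422.1, 379.5, 380.9]
tool_rot: [3.14, -0.002, 0.698]
force: [0.2, -0.0, 0.1]
width: 0.1
t 2.03 pos [422.1 379.5 380.9] rpy [ 3.14e+00 -2.00e-03  6.98e-01] F [ 0.21 -0.03  0.15] w 0.1
[-0.97320597  0.38570838  0.28508401  1.53492893 -0.11096133  1.2351384
  0.02666448]
shift [-3.644  7.371  0.274] rot [ 9.54  3.65 43.26] rows>= 7.8916583346900815
```

```bash
python3 -m creep '-3.6 7.4 0.3 9.5 3.6 43.3 1; -3.6 7.4 0.3 9.5 3.6 43.3 1; -3.6 7.4 0.3 9.5 3.6 43.3 1; -3.6 7.4 0.3 9.5 3.6 43.3 1; -3.6 7.4 0.3 9.5 3.6 43.3 1; -3.6 7.4 0.3 9.5 3.6 43.3 1; -3.6 7.4 0.3 9.5 3.6 43.3 1; -3.6 7.4 0.3 9.5 3.6 43.3 1; -3.6 7.4 0.3 9.5 3.6 43.3 1'; python3 - <<'E'
from h import *
print(st()["qpos"])
p=SF((-260,71));print(p)
goto([*p,360],tool(35))
E
```

```text
clock: 2.78
eef_pos: [501.8, 53.6, 367.7]
tool_rot: [-2.974, -0.0, -0.07]
force: [0.8, -1.1, 1.0]
width: 0.1
t 2.78 pos [501.8  53.6 367.7] rpy [-2.974 -0.    -0.07 ] F [ 0.78 -1.12  0.99] w 0.1
[-0.4452064   0.30256129  0.53806591  1.74545159 -0.35179112  1.15839063
  0.14916568]
[ 444.6107 -272.1045]
shift [-0.859  8.14  -1.185] rot [25.38 -0.25 -0.59] rows>= 7.93314970952908
```

```bash
python3 -m creep '-0.8 8.1 -1.2 25.4 -0.2 -0.6 0.3; -0.8 8.1 -1.2 25.4 -0.2 -0.6 0.3; -0.8 8.1 -1.2 25.4 -0.2 -0.6 0.3; -0.8 8.1 -1.2 25.4 -0.2 -0.6 0.3; -0.8 8.1 -1.2 25.4 -0.2 -0.6 0.3; -0.8 8.1 -1.2 25.4 -0.2 -0.6 0.3; -0.8 8.1 -1.2 25.4 -0.2 -0.6 0.3; -0.8 8.1 -1.2 25.4 -0.2 -0.6 0.3; -0.8 8.1 -1.2 25.4 -0.2 -0.6 0.3'; python3 - <<'E'
from h import *
print(st()["qpos"])
p=SF((-190,71));print(p)
goto([*p,30],tool(35))
E
```

```text
clock: 3.53
eef_pos: [448.1, -267.4, 357.8]
tool_rot: [-2.529, 0.004, -0.051]
force: [0.2, 0.7, 0.5]
width: 59.2
t 3.53 pos [ 448.1 -267.4  357.8] rpy [-2.529  0.004 -0.051] F [0.16 0.75 0.52] w 59.2
[ 0.46627216  0.60966235  0.53934778  1.4695634  -0.6379999   1.68485666
  1.05605231]
[ 448.7057 -202.2235]
shift [-0.032  3.377  7.641] rot [-0.08  0.44  0.2 ] rows>= 8.01403230379587
```

```bash
python3 -m creep '0 3.4 7.6 0 0.4 0.2 0.3; 0 3.4 7.6 0 0.4 0.2 0.3; 0 3.4 7.6 0 0.4 0.2 0.3; 0 3.4 7.6 0 0.4 0.2 0.3; 0 3.4 7.6 0 0.4 0.2 0.3; 0 3.4 7.6 0 0.4 0.2 0.3; 0 3.4 7.6 0 0.4 0.2 0.3; 0 3.4 7.6 0 0.4 0.2 0.3; 0 3.4 7.6 0 0.4 0.2 0.3'; python3 - <<'E'
from h import *
print(st()["qpos"])
d=cam("side");cv2.imwrite("pics/s1.png",d["img"][:,:,::-1])
d=cam("top");cv2.imwrite("pics/t1.png",d["img"][:,:,::-1])
st();st()
p=SF((-160,71));goto([*p,25],tool(35))
E
```

```text
clock: 4.28
eef_pos: [448.8, -191.8, 25.8]
tool_rot: [-2.517, 0.009, -0.05]
force: [-0.2, 0.6, -0.1]
width: 59.8
t 4.28 pos [ 448.8 -191.8   25.8] rpy [-2.517  0.009 -0.05 ] F [-0.23  0.57 -0.1 ] w 59.8
[ 0.45629251  0.98447122  0.3726572   1.83038677 -0.90559618  1.08375799
  1.42293501]
t 4.38 pos [ 451.7 -196.4   32. ] rpy [-2.523e+00  1.000e-03 -5.200e-02] F [ 0.23 -0.86 -0.18] w 59.9
t 4.38 pos [ 451.7 -196.4   32. ] rpy [-2.523e+00  1.000e-03 -5.200e-02] F [ 0.23 -0.86 -0.18] w 59.9
shift [-0.062 -0.388  0.489] rot [-0.43  0.26  0.29] rows>= 0.601795478597593
```

View pics/s1.png

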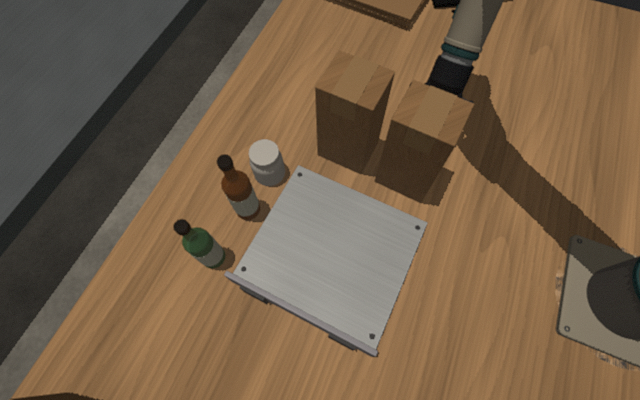

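View pics/t1.png

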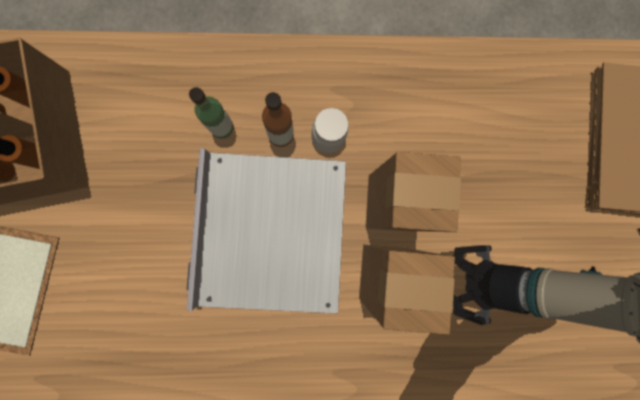

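```bash
python3 -m creep '-0.05 -0.3 0.3 0 0 0 0.3; -0.05 -0.63 0.59 0 0 0 0.3; -0.05 -0.63 0.59 0 0 0 0.3; -0.05 -0.63 0.59 0 0 0 0.3; -0.05 -0.63 0.59 0 0 0 0.3; -0.05 -0.63 0.59 0 0 0 0.3; -0.05 -0.63 0.59 0 0 0 0.3';  python3 - <<'E'
from h import *
s=st();print(toS(s["eef_pos"]))
E
```

```text
clock: 4.97
eef_pos: [452.4, -164.3, 28.2]
tool_rot: [-2.527, -0.003, -0.053]
force: [-1.5, -0.4, 0.5]
width: 59.6
t 4.97 pos [ 452.4 -164.3   28.2] rpy [-2.527 -0.003 -0.053] F [-1.53 -0.37  0.53] w 59.6
[-151.92235687   69.49354113]
```

```bash
for i in 1; do python3 -m creep '0 -0.08 0.06 0 0 0 0.3; 0 -0.17 0.115 0 0 0 0.3; 0 -0.25 0.17 0 0 0 0.3; 0 -0.25 0.17 0 0 0 0.3' | grep -E 'pos|force'; python3 -m creep '0 -0.04 0.03 0 0 0 0.3; 0 -0.08 0.06 0 0 0 0.3'| grep -E 'pos|force'; python3 -m creep '0 -0.04 0.03 0 0 0 0.3; 0 -0.08 0.06 0 0 0 0.3'| grep -E 'pos|force'; done;  python3 - <<'E'
from h import *
s=st();print(toS(s["eef_pos"]))
E
```

```text
eef_pos: [452.9, -150.1, 27.7]
force: [1.0, -1.1, 0.3]
eef_pos: [452.9, -147.6, 27.6]
force: [1.1, -4.0, 1.4]
eef_pos: [452.9, -143.1, 27.5]
force: [0.1, -3.9, 1.6]
t 5.63 pos [ 452.9 -143.1   27.5] rpy [-2.526e+00 -2.000e-03 -5.300e-02] F [ 0.06 -3.87  1.61] w 59.6
[-130.69589496   70.23064945]
```

```bash
for i in 1; do python3 -m creep '0 -0.04 0.03 0 0 0 0.3; 0 -0.08 0.06 0 0 0 0.3' | grep -E 'pos|force'; python3 -m creep '0 -0.04 0.03 0 0 0 0.3; 0 -0.08 0.06 0 0 0 0.3'| grep -E 'pos|force'; done;  python3 - <<'E'
from h import *
for i in range(4):
  d=cam("top"); s=ctrl.read_state(); print(np.round(s["force"],2))
cv2.imwrite("pics/t2.png",d["img"][:,:,::-1])
print(toS(s["eef_pos"]))
E
```

```text
eef_pos: [453.1, -138.7, 27.5]
force: [-0.7, -4.1, 3.6]
eef_pos: [453.4, -134.5, 27.3]
force: [0.1, -4.5, 4.1]
[-0.22 -3.6   1.84]
[ 0.79 -3.23  1.97]
[-0.09 -2.9   1.9 ]
[ 0.41 -1.25  1.89]
[-121.49690691   70.34551442]
```

View pics/t2.png

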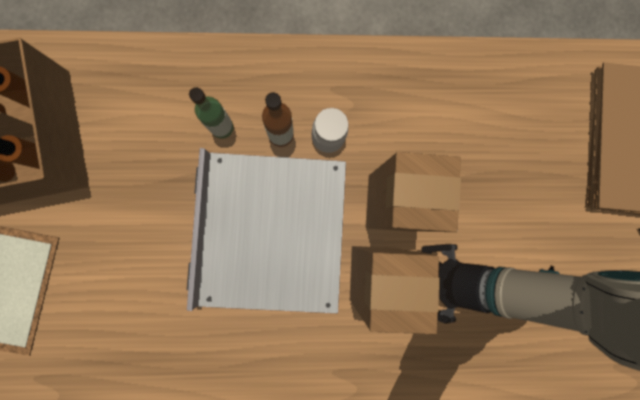

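The 4 N steady sliding force is far beyond what an empty carton could take (≤1.6 N weight), so the lower carton in the top view is the full one. It has slid from column 455 to 440. I'll measure its pose now.

```bash
cat >> h.py <<'E'
def carton(near_t,near_s,x0,B=None):
    if B is None: B=boxpts(95,110,0,230)
    M=[]
    for n,near in(("top",near_t),("side",near_s)):
        if near is None: continue
        d=cam(n);best=None
        for r in ctrl.cut_out(n,"carton_2"):
            c=np.array(r["rect"]);dd=np.hypot(*((c[:2]+c[2:])/2-near))
            if dd<25 and (best is None or dd<best[0]): best=(dd,r["pixels"],r["rect"])
        if best: M.append((d,best[1]));print(n,best[2])
    for m in [[k] for k in M]+[M]:
        x,e=fit(m,B,x0); p=toS(x); print("world",np.round(x,2),"stand x %.1f y %.1f yaw %.3f err %.3f"%(*p,x[2]-1.5123,e))
E
python3 - <<'E'
from h import *
carton((395,290),(420,150),[456,-85,1.49])
E
```

```text
top [347.5, 244.0, 438.1, 331.9]
side [372.0, 89.8, 468.8, 208.7]
world [454.49 -83.05   1.51] stand x -70.7 y 72.2 yaw -0.003 err 0.025
world [453.14 -83.09   1.51] stand x -70.8 y 73.5 yaw -0.003 err 0.022
world [453.67 -82.97   1.52] stand x -70.7 y 73.0 yaw 0.010 err 0.053
```

```bash
python3 -m creep '0 -0.05 0.03 0 0 0 0.3; 0 -0.09 0.06 0 0 0 0.3; 0 -0.13 0.09 0 0 0 0.3; 0 -0.17 0.12 0 0 0 0.3; 0 -0.21 0.15 0 0 0 0.3; 0 -0.25 0.18 0 0 0 0.3; 0 -0.29 0.2 0 0 0 0.3; 0 -0.33 0.23 0 0 0 0.3'; python3 - <<'E'
from h import *
s=st();print(toS(s["eef_pos"]))
carton((375,290),(415,155),[455,-67,1.51])
s=st();print(toS(s["eef_pos"]))
E
```

```text
clock: 7.03
eef_pos: [454.2, -118.2, 27.3]
tool_rot: [-2.525, -0.001, -0.052]
force: [0.4, -3.0, -0.2]
width: 59.9
t 7.03 pos [ 454.2 -118.2   27.3] rpy [-2.525e+00 -1.000e-03 -5.200e-02] F [ 0.37 -3.01 -0.17] w 59.9
[-105.81888103   70.46420491]
top [340.1, 244.6, 426.6, 332.8]
side [371.1, 98.6, 463.1, 215.7]
world [454.96 -67.47   1.51] stand x -55.1 y 72.6 yaw -0.002 err 0.020
world [453.93 -67.53   1.51] stand x -55.2 y 73.7 yaw -0.003 err 0.020
world [454.58 -67.3    1.52] stand x -55.0 y 73.0 yaw 0.011 err 0.044
t 7.23 pos [ 454.1 -117.6   27.5] rpy [-2.524e+00 -1.000e-03 -5.200e-02] F [-0.18 -0.29 -0.58] w 60.0
[-105.23182755   70.5695231 ]
```

```bash
python3 -m creep '0 -0.03 0.02 0 0 0 0.3; 0 -0.06 0.04 0 0 0 0.3; 0 -0.09 0.06 0 0 0 0.3; 0 -0.11 0.075 0 0 0 0.3' | grep -E 'pos|force';python3 -m creep '0 -0.015 0.01 0 0 0 0.3; 0 -0.03 0.02 0 0 0 0.3' | grep -E 'pos|force'; python3 -m creep '0 -0.015 0.01 0 0 0 0.3; 0 -0.03 0.02 0 0 0 0.3' | grep -E 'pos|force'; python3 - <<'E'
from h import *
s=st();print(toS(s["eef_pos"]))
E
```

```text
eef_pos: [454.6, -113.3, 27.5]
force: [-0.4, -2.6, -0.4]
eef_pos: [454.6, -111.8, 27.5]
force: [-0.2, -3.1, -0.4]
eef_pos: [454.6, -111.2, 27.4]
force: [-0.5, -7.1, 0.9]
t 7.90 pos [ 454.6 -111.2   27.4] rpy [-2.527e+00 -2.000e-03 -5.300e-02] F [-0.5  -7.08  0.9 ] w 60.0
[-98.74073628  70.40078857]
```

```bash
python3 - <<'E'
from h import *
carton((368,290),(410,160),[455,-60,1.51])
s=st();print(toS(s["eef_pos"]))
d=cam("side");cv2.imwrite("pics/s3.png",d["img"][:,:,::-1])
st()
E
```

```text
top [337.1, 245.4, 423.8, 331.0]
side [370.5, 100.7, 467.8, 213.8]
world [454.87 -60.49   1.53] stand x -48.1 y 73.1 yaw 0.016 err 0.022
world [454.36 -60.73   1.52] stand x -48.4 y 73.6 yaw 0.008 err 0.052
world [454.59 -60.64   1.52] stand x -48.3 y 73.4 yaw 0.011 err 0.076
t 8.10 pos [ 454.6 -111.2   27.5] rpy [-2.527e+00 -2.000e-03 -5.300e-02] F [-0.   -4.92  1.18] w 59.9
[-98.74697229  70.41954652]
t 8.15 pos [ 454.6 -111.1   27.5] rpy [-2.526e+00 -2.000e-03 -5.300e-02] F [-0.4  -4.82  1.69] w 59.5
```

View pics/s3.png

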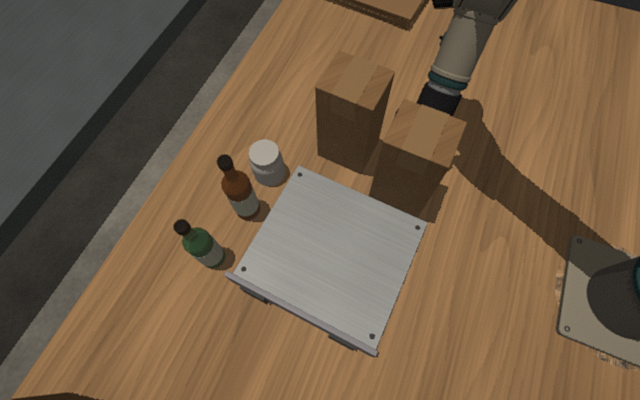

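```bash
python3 -m creep '0 0.41 -0.285 0 0 0 0.3; -0.07 0.82 -0.57 0 0 0 0.3; -0.07 0 -1.8 0 0 0 0.3; -0.07 -0.9 -3 0 0 0 0.3; -0.07 -1.69 -4.15 0 0 0 0.3; -0.07 -1.69 -4.15 0 0 0 0.3; -0.07 -1.69 -4.15 0 0 0 0.3; -0.07 -1.69 -4.15 0 0 0 0.3'; python3 - <<'E'
from h import *
s=st();print(toS(s["eef_pos"]))
p=SF((-104,73));goto([*p,203],tool(35))
E
```

```text
clock: 8.82
eef_pos: [450.5, -150.2, 204.9]
tool_rot: [-2.525, -0.007, -0.05]
force: [-0.2, 0.3, -0.4]
width: 60.0
t 8.82 pos [ 450.5 -150.2  204.9] rpy [-2.525 -0.007 -0.05 ] F [-0.18  0.31 -0.37] w 60.0
[-137.99714772   72.20704021]
shift [-0.013 -0.666  0.531] rot [-0.33 -0.03  0.6 ] rows>= 0.8167337366169157
```

```bash
python3 -m creep '0 -0.33 0.27 0 0 0.3 0.3; 0 -0.6 0.5 0 0 0.6 0.3; 0 -0.66 0.53 0 0 0.6 0.3; 0 -0.66 0.53 0 0 0.6 0.3; 0 -0.72 0.57 0 0 0.6 0.3; 0 -0.76 0.6 0 0 0.6 0.3; 0 -0.8 0.63 0 0 0.6 0.3'; python3 - <<'E'
from h import *
s=st();print(toS(s["eef_pos"]))
E
for i in 1 2; do python3 -m creep '0 -0.04 0.03 0 0 0 0.3; 0 -0.08 0.06 0 0 0 0.3; 0 -0.12 0.085 0 0 0 0.3; 0 -0.16 0.11 0 0 0 0.3' | grep -E 'pos|force'; done
```

```text
clock: 9.4
eef_pos: [451.5, -110.8, 199.7]
tool_rot: [-2.526, 0.005, -0.061]
force: [-0.2, -0.6, 0.9]
width: 60.4
t 9.40 pos [ 451.5 -110.8  199.7] rpy [-2.526  0.005 -0.061] F [-0.19 -0.57  0.89] w 60.4
[-98.54379865  73.53564507]
eef_pos: [452.3, -103.0, 200.3]
force: [-0.2, -1.5, 1.7]
eef_pos: [452.7, -94.6, 200.4]
force: [0.1, -2.5, 1.9]
```

```bash
for i in 1 2; do python3 -m creep '0 -0.04 0.03 0 0 0 0.3; 0 -0.08 0.06 0 0 0 0.3; 0 -0.12 0.085 0 0 0 0.3; 0 -0.16 0.11 0 0 0 0.3' | grep -E 'pos|force'; done; python3 - <<'E'
from h import *
for n in("top","side"):
  d=cam(n);cv2.imwrite(f"pics/{n}4.png",d["img"][:,:,::-1])
s=st();print(toS(s["eef_pos"]))
E
```

```text
eef_pos: [453.0, -86.8, 200.4]
force: [0.3, -2.3, 2.0]
eef_pos: [453.4, -79.0, 200.5]
force: [-0.3, -1.7, 1.2]
t 10.83 pos [453.4 -78.8 200.5] rpy [-2.525  0.005 -0.06 ] F [ 0.34 -1.49  1.02] w 60.1
[-66.49408248  73.53928325]
```

View pics/side4.png

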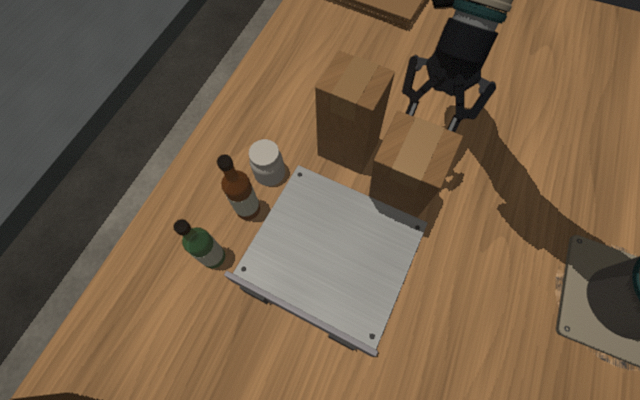

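View pics/top4.png

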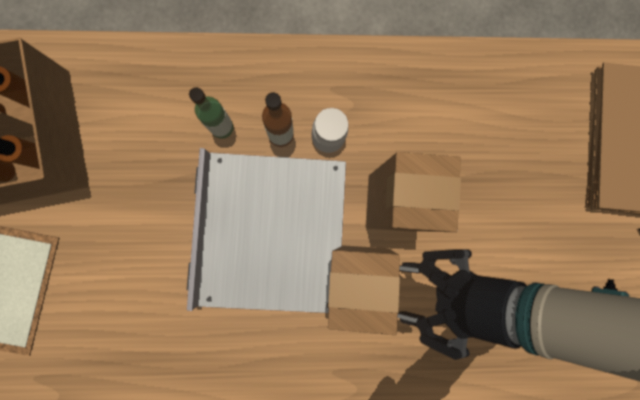

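The carton leans over the stand edge by about 0.16 rad, still square, with fingertips on its top front. Continuing slowly.

```bash
for i in 1 2 3; do python3 -m creep '0 -0.04 0.03 0 0 0 0.3; 0 -0.08 0.06 0 0 0 0.3; 0 -0.12 0.085 0 0 0 0.3; 0 -0.16 0.11 0 0 0 0.3' | grep -E 'pos|force'; done; python3 - <<'E'
from h import *
for n in("top","side"):
  d=cam(n);cv2.imwrite(f"pics/{n}5.png",d["img"][:,:,::-1])
s=st();print(toS(s["eef_pos"]))
E
```

```text
eef_pos: [453.9, -71.3, 200.6]
force: [0.8, -0.6, 1.6]
eef_pos: [454.4, -63.5, 200.7]
force: [-1.1, -1.0, 0.8]
eef_pos: [454.8, -55.8, 200.8]
force: [0.1, -1.6, 1.6]
t 11.93 pos [454.8 -55.5 200.8] rpy [-2.525  0.005 -0.06 ] F [ 0.09 -0.9   0.73] w 59.8
[-43.20290076  73.51346645]
```

View pics/top5.png

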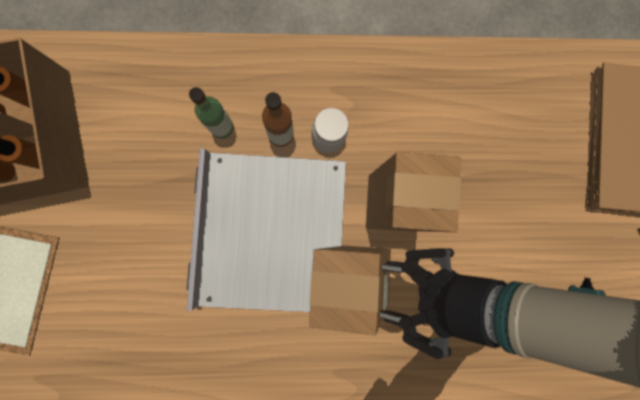

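```bash
for i in 1 2 3 4; do python3 -m creep '0 -0.04 0.03 0 0 0 0.3; 0 -0.08 0.06 0 0 0 0.3; 0 -0.12 0.085 0 0 0 0.3; 0 -0.16 0.11 0 0 0 0.3' | grep -E 'pos|force'; done; python3 - <<'E'
from h import *
for n in("top","side"):
  d=cam(n);cv2.imwrite(f"pics/{n}6.png",d["img"][:,:,::-1])
s=st();print(toS(s["eef_pos"]))
E
```

```text
eef_pos: [455.3, -48.0, 200.9]
force: [-0.9, -1.7, 0.9]
eef_pos: [455.8, -40.3, 201.0]
force: [0.0, -0.2, 0.2]
eef_pos: [456.3, -32.6, 201.1]
force: [0.1, 1.0, 0.0]
eef_pos: [456.7, -24.8, 201.2]
force: [-0.1, -0.5, -0.4]
t 13.37 pos [456.7 -24.6 201.3] rpy [-2.525  0.005 -0.06 ] F [ 0.12 -0.2  -0.4 ] w 59.8
[-12.22450625  73.39762142]
```

View pics/top6.png

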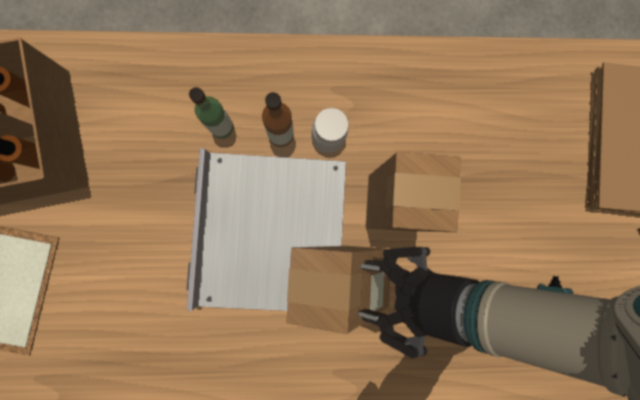

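```bash
for i in 1 2 3; do python3 -m creep '0 -0.04 0.03 0 0 0 0.3; 0 -0.08 0.06 0 0 0 0.3; 0 -0.12 0.085 0 0 0 0.3; 0 -0.16 0.11 0 0 0 0.3' | grep -E 'pos|force'; done; python3 - <<'E'
from h import *
for n in("top","side"):
  d=cam(n);cv2.imwrite(f"pics/{n}7.png",d["img"][:,:,::-1])
s=st();print(toS(s["eef_pos"]))
E
```

```text
eef_pos: [457.2, -17.1, 201.4]
force: [-0.8, 0.3, 0.6]
eef_pos: [457.7, -9.4, 201.5]
force: [-0.1, 0.1, 0.5]
eef_pos: [458.2, -1.6, 201.6]
force: [-0.3, -0.2, 0.0]
t 14.47 pos [458.1  -1.4 201.7] rpy [-2.525  0.005 -0.06 ] F [ 0.87 -0.44 -0.55] w 59.8
[11.01712702 73.33779865]
```

View pics/top7.png

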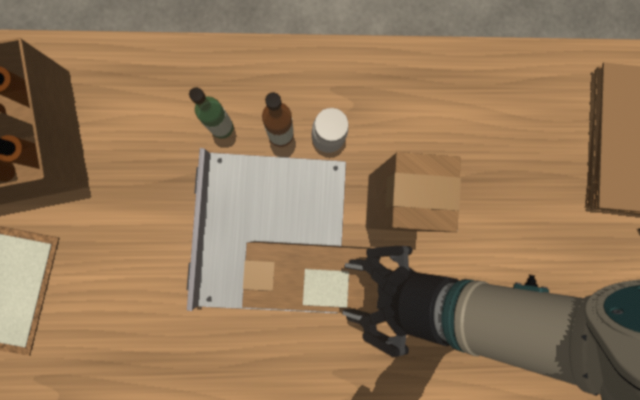

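View pics/side7.png

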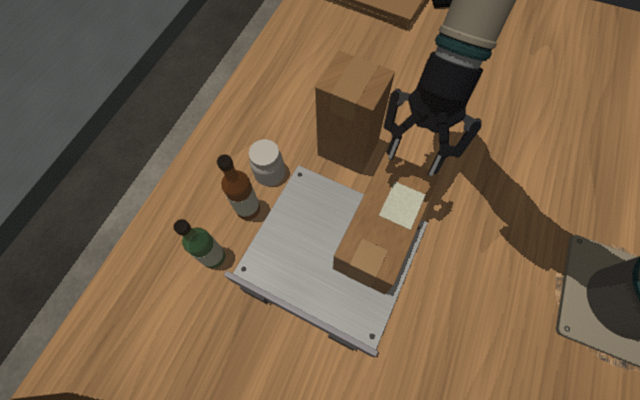

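The carton tipped over and lies on its back, with the label up at (326,287) in the top view. Next I'll retract and measure where it lies.

```bash
python3 -m creep '0 0.8 -0.6 0 0 0 0.3; 0 1.7 -1.2 0 0 0 0.3; 0 2.5 -1.74 0 0 0 0.3; 0 2.9 -2 0 0 0 0.3; 0 2.9 -2 0 0 0 0.3' ; python3 - <<'E'
from h import *
s=st();print(toS(s["eef_pos"]))
carton((310,278),(382,227),[455,75,1.51],boxpts(230,110,20,115))
E
```

```text
clock: 14.88
eef_pos: [449.4, -148.8, 199.0]
tool_rot: [-2.531, 0.004, -0.068]
force: [-0.2, -0.4, 1.6]
width: 59.9
t 14.88 pos [ 449.4 -148.8  199. ] rpy [-2.531  0.004 -0.068] F [-0.16 -0.44  1.61] w 59.9
[-136.59212371   73.47571068]
top [239.3, 242.7, 378.0, 313.6]
side [331.8, 155.3, 436.9, 294.8]
world [462.02  45.67   1.5 ] stand x 58.2 y 72.2 yaw -0.009 err 0.021
world [460.75  46.3    1.51] stand x 58.8 y 73.5 yaw -0.007 err 0.021
world [461.18  45.98   1.5 ] stand x 58.5 y 73.1 yaw -0.009 err 0.045
```

```bash
python3 -m creep '0 0.6 0.9 0 0 0 0.3; 0 1.2 1.8 0 0 0 0.3; 0 1.97 2.8 0 0 0 0.3; 0 1.97 2.8 0 0 0 0.3; 0 1.97 2.8 0 0 0 0.3; 0 1.97 2.8 0 0 0 0.3; 0 1.97 2.8 0 0 0 0.3' ; python3 - <<'E'
from h import *
s=st();print(toS(s["eef_pos"]))
p=SF((-70,73));goto([*p,62],tool(35))
E
```

```text
clock: 15.67
eef_pos: [450.0, -142.1, 64.8]
tool_rot: [-2.526, 0.002, -0.06]
force: [0.6, -0.2, -0.2]
width: 59.9
t 15.67 pos [ 450.  -142.1   64.8] rpy [-2.526e+00  2.000e-03 -6.000e-02] F [ 0.65 -0.19 -0.17] w 59.9
[-129.94614952   73.19273268]
shift [ 0.002 -1.183  0.922] rot [-0.28  0.03 -0.14] rows>= 1.4390544727150671
```

```bash
python3 -m creep '0 -0.4 0.3 0 0 0 0.3; 0 -0.8 0.6 0 0 0 0.3; 0 -1.1 0.86 0 0 0 0.3; 0 -1.18 0.92 0 0 0 0.3; 0 -1.18 0.92 0 0 0 0.3; 0 -1.24 0.96 0 0 0 0.3; 0 -1.3 1 0 0 0 0.3; 0 -1.36 1.04 0 0 0 0.3; 0 -1.42 1.08 0 0 0 0.3' |grep -E 'pos|force'; for i in 1 2; do python3 -m creep '0 -0.06 0.042 0 0 0 0.3; 0 -0.12 0.084 0 0 0 0.3; 0 -0.18 0.126 0 0 0 0.3; 0 -0.24 0.168 0 0 0 0.3; 0 -0.3 0.21 0 0 0 0.3; 0 -0.36 0.252 0 0 0 0.3'|grep -E 'pos|force'; done
python3 - <<'E'
from h import *
s=st();print(toS(s["eef_pos"]))
E
```

```text
eef_pos: [453.6, -71.9, 60.3]
force: [-0.9, -3.7, 2.9]
eef_pos: [454.3, -52.9, 60.4]
force: [-0.1, -2.5, -1.3]
eef_pos: [455.4, -35.3, 60.6]
force: [0.9, -1.6, -0.3]
t 17.42 pos [455.4 -35.3  60.6] rpy [-2.525  0.005 -0.061] F [ 0.88 -1.61 -0.31] w 59.7
[-23.01250468  74.06730775]
```

```bash
for i in 1 2; do python3 -m creep '0 -0.06 0.042 0 0 0 0.3; 0 -0.12 0.084 0 0 0 0.3; 0 -0.18 0.126 0 0 0 0.3; 0 -0.24 0.168 0 0 0 0.3; 0 -0.3 0.21 0 0 0 0.3; 0 -0.36 0.252 0 0 0 0.3'|grep -E 'pos|force'; done
python3 - <<'E'
from h import *
s=st();print(toS(s["eef_pos"]))
carton((265,278),(365,260),[461,118,1.51],boxpts(230,110,20,115))
E
```

```text
eef_pos: [456.6, -17.9, 60.8]
force: [-0.1, -2.0, -0.8]
eef_pos: [457.7, -0.3, 60.9]
force: [0.5, -2.3, -1.9]
t 18.42 pos [ 4.577e+02 -3.000e-01  6.090e+01] rpy [-2.525  0.004 -0.061] F [ 0.54 -2.3  -1.91] w 59.6
[12.09219571 73.87955304]
top [195.9, 240.0, 339.1, 313.5]
side [314.3, 185.9, 423.6, 329.8]
world [465.64 118.39   1.51] stand x 131.1 y 72.9 yaw 0.001 err 0.023
world [465.1  119.04   1.51] stand x 131.7 y 73.4 yaw 0.002 err 0.026
world [465.31 118.96   1.51] stand x 131.6 y 73.2 yaw -0.003 err 0.049
```

```bash
python3 -m creep '0 -0.06 0.042 0 0 0 0.3; 0 -0.12 0.084 0 0 0 0.3; 0 -0.18 0.126 0 0 0 0.3; 0 -0.24 0.168 0 0 0 0.3; 0 -0.3 0.21 0 0 0 0.3; 0 -0.36 0.252 0 0 0 0.3'|grep -E 'pos|force'; for i in 1 2; do python3 -m creep '0 -0.02 0.014 0 0 0 0.3; 0 -0.04 0.028 0 0 0 0.3; 0 -0.055 0.04 0 0 0 0.3'|grep -E 'pos|force'; done
python3 - <<'E'
from h import *
s=st();print(toS(s["eef_pos"]))
E
```

```text
eef_pos: [458.8, 17.2, 60.9]
force: [-0.2, -3.7, 0.9]
eef_pos: [458.8, 19.7, 60.9]
force: [-0.2, -3.7, 1.2]
eef_pos: [459.0, 22.4, 60.9]
force: [-1.3, -3.7, 2.5]
t 19.62 pos [459.   22.4  60.9] rpy [-2.525  0.004 -0.061] F [-1.32 -3.68  2.5 ] w 59.5
[34.83141679 73.83409879]
```

```bash
for i in 1 2; do python3 -m creep '0 -0.015 0.01 0 0 0 0.3; 0 -0.03 0.02 0 0 0 0.3'|grep -E 'pos|force'; done
python3 - <<'E'
from h import *
s=st();print(toS(s["eef_pos"]))
carton((250,278),(358,272),[466,142,1.51],boxpts(230,110,20,115))
st()
E
```

```text
eef_pos: [459.1, 23.8, 60.9]
force: [-0.2, -3.7, 1.3]
eef_pos: [459.2, 24.3, 60.8]
force: [-1.7, -8.7, 4.9]
t 19.95 pos [459.2  24.3  60.8] rpy [-2.527  0.004 -0.061] F [-1.74 -8.75  4.87] w 59.6
[36.77563269 73.77714655]
side [304.9, 194.4, 418.1, 344.6]
world [466.59 141.13   1.51] stand x 153.8 y 73.2 yaw -0.004 err 0.023
world [466.59 141.13   1.51] stand x 153.8 y 73.2 yaw -0.004 err 0.023
t 20.15 pos [459.2  24.3  60.9] rpy [-2.527  0.004 -0.062] F [-2.24 -5.92  4.14] w 59.7
```

```bash
python3 -m creep '0 0.1 -0.07 0 0 0 0.3; 0 0.5 -0.35 0 0 0 0.3; 0 1.2 -0.8 0 0 0 0.3; 0 2 -1.4 0 0 0 0.3; 0 2.8 -2 0 0 0 0.3; 0 2.8 -2.6 0 0 0 0.3; 0 2.8 -3.2 0 0 0 0.3; 0 2.8 -3.2 0 0 0 0.3' ; python3 - <<'E'
from h import *
s=st();print(toS(s["eef_pos"]))
carton((245,275),(358,272),[466,142,1.51],boxpts(230,110,20,115))
carton((413,192),(353,112),[597,-118,1.51])
for n in("top","side"):
  d=cam(n);cv2.imwrite(f"pics/{n}8.png",d["img"][:,:,::-1])
st()
E
```

```text
clock: 20.82
eef_pos: [450.4, -143.4, 102.6]
tool_rot: [-2.528, 0.001, -0.064]
force: [0.0, 0.1, -0.9]
width: 59.7
t 20.82 pos [ 450.4 -143.4  102.6] rpy [-2.528e+00  1.000e-03 -6.400e-02] F [ 0.05  0.11 -0.88] w 59.7
[-131.20263626   72.79695915]
top [183.6, 242.8, 322.8, 311.6]
side [310.4, 195.8, 420.4, 342.2]
world [467.31 143.42   1.51] stand x 156.1 y 72.6 yaw -0.002 err 0.025
world [466.44 141.07   1.51] stand x 153.7 y 73.4 yaw -0.000 err 0.036
world [466.76 143.14   1.51] stand x 155.8 y 73.2 yaw -0.001 err 0.064
top [364.9, 151.5, 461.4, 233.1]
side [313.0, 52.5, 395.0, 172.5]
world [ 597.47 -118.16    1.51] stand x -97.4 y -72.6 yaw 0.002 err 0.022
world [ 596.48 -117.76    1.51] stand x -97.0 y -71.6 yaw 0.002 err 0.027
world [ 597.14 -118.09    1.51] stand x -97.3 y -72.3 yaw 0.002 err 0.050
t 21.32 pos [ 449.1 -139.1  100.3] rpy [-2.524  0.005 -0.06 ] F [ 0.68 -0.08 -0.  ] w 59.9
```

View pics/top8.png

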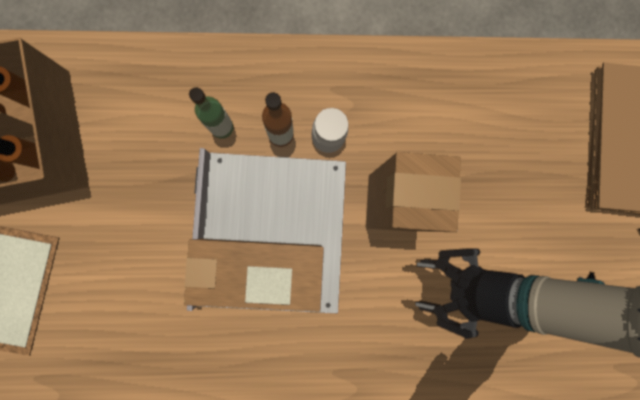

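View pics/side8.png

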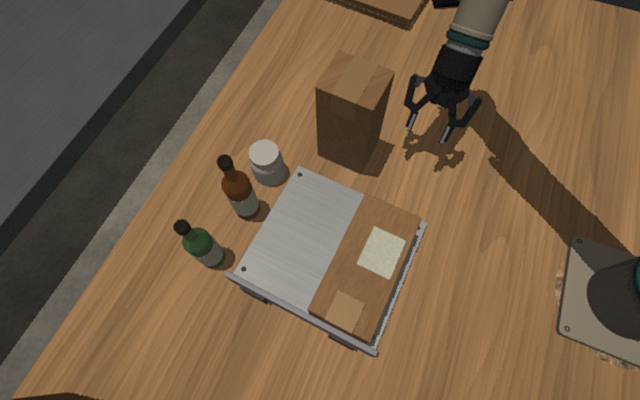

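```bash
python3 -c "
from cell import ctrl
print(ctrl.finish_job())"
```

```text
the job is handed in; nothing more can be done
None
```

I handed the job in at about 21 s of the 72 s. The full carton is lying on its back on the stand, label up, with its head against the rail.

- **Finding the full one:** I only nudged one carton, although the task said to feel both. It took a steady 4 N or so to slide, which the empty one (at most 1.6 N of weight) could not need, so I left the other untouched.
- **Sliding to the edge:** I pushed it low with the tool leaned 35° until the force rose to about 7 N against the stand. It measured 48.3 mm in front of the edge (47.5 is touching), about 0.01 rad from square.
- **Tipping:** I eased the top over at about 24 mm/s, so it spent over a second leaning between 0.1 and 0.4 rad. Past the balance point it fell the rest of the way freely.
- **Against the rail:** I slid it along the stand until the force rose to 8.7 N, then backed off.

**Last checks:**
- **Full carton:** it is within about 0.002 rad of square and 73 mm off the centre line (the limit is 95).
- **Head against the rail:** the two cameras disagree by about 2 mm along the stand, giving 1.1 mm past the rail and 1.3 mm short. That fits the 2 mm calibration and the force rise, so I take it as flush.
- **Empty carton:** it still stands upright, within 1 mm of where it started.
- **Bottles and jar:** in the last pictures they have not moved.
- **Forces:** the highest reading I saw was about 10 N, though I only read the force at the end of each move and in the pauses between moves.

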